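# Reverse a row of sample tubes into the test rack

## Task

Move the four colour-capped sample tubes from the aluminium line rack to the black test rack in reverse order, one tube in each pocket: the tube that stood farthest from the robot in the line rack goes into the pocket nearest the robot in the test rack, the next farthest into the second nearest, and so on (the coloured tags on the line rack show where each tube stood). Keep the tubes upright all the way and leave them all standing at rest on the pocket floors.

Things in the scene. Friction and masses are not known exactly. Their poses are not given: they have to be found in the camera images.
- line_rack: Bare aluminium rack, fixed: open tray 279 (x) x 75 (y) x 30 mm high, row roughly fore-aft (+x end far from the robot, yaw within 0.2 rad), left or right of the other. 4 pockets 61 x 61 mm, centres x = -102, -34, 34, 102 mm, y = 0; floors 7 mm above origin, walls 7 mm. Ledge, 22 mm high, 27 mm wide, on its -y side carries the tags; 15 mm lugs at both ends. Origin: centre of underside.
- test_rack: Black plastic rack, empty at the start, fixed: same tray without the ledge, 279 (x) x 75 (y) x 30 mm high, +x end far from the robot, yaw within 0.2 rad. 4 pockets 61 x 61 mm, centres x = -102, -34, 34, 102 mm, y = 0; floors 7 mm above the origin, walls 7 mm. Origin: centre of underside.
- tube_red_mid (a point): White sample tube with a red cap disc: upright cylinder, 45 mm diameter, 118 mm tall plus 5 mm disc on top, 40 to 90 g. This point is on its axis, 59 mm above its foot (66 mm above the underside of the rack it stands in); z is up its axis. Its upper 95 mm stand clear of the rack; neighbours are 68 mm apart, so hold it across the row, on its upper half.
- tube_yellow_mid (a point): White sample tube with a yellow cap disc: upright cylinder, 45 mm diameter, 118 mm tall plus 5 mm disc on top, 40 to 90 g. This point is on its axis, 59 mm above its foot (66 mm above the underside of the rack it stands in); z is up its axis. Its upper 95 mm stand clear of the rack; neighbours are 68 mm apart, so hold it across the row, on its upper half.
- tube_green_mid (a point): White sample tube with a green cap disc: upright cylinder, 45 mm diameter, 118 mm tall plus 5 mm disc on top, 40 to 90 g. This point is on its axis, 59 mm above its foot (66 mm above the underside of the rack it stands in); z is up its axis. Its upper 95 mm stand clear of the rack; neighbours are 68 mm apart, so hold it across the row, on its upper half.
- tube_blue_mid (a point): White sample tube with a blue cap disc: upright cylinder, 45 mm diameter, 118 mm tall plus 5 mm disc on top, 40 to 90 g. This point is on its axis, 59 mm above its foot (66 mm above the underside of the rack it stands in); z is up its axis. Its upper 95 mm stand clear of the rack; neighbours are 68 mm apart, so hold it across the row, on its upper half.
- tag_red: Red lot tag, 50 x 22 x 4 mm flat plate fixed on the line rack's ledge beside the pocket where the red-capped tube starts; it stays there. Origin: centre of its underside, at 51 mm to the -y side of that pocket's centre in the line rack's frame, 22 mm above the rack's underside.
- tag_yellow: Yellow lot tag, 50 x 22 x 4 mm flat plate fixed on the line rack's ledge beside the pocket where the yellow-capped tube starts; it stays there. Origin: centre of its underside, at 51 mm to the -y side of that pocket's centre in the line rack's frame, 22 mm above the rack's underside.
- tag_green: Green lot tag, 50 x 22 x 4 mm flat plate fixed on the line rack's ledge beside the pocket where the green-capped tube starts; it stays there. Origin: centre of its underside, at 51 mm to the -y side of that pocket's centre in the line rack's frame, 22 mm above the rack's underside.
- tag_blue: Blue lot tag, 50 x 22 x 4 mm flat plate fixed on the line rack's ledge beside the pocket where the blue-capped tube starts; it stays there. Origin: centre of its underside, at 51 mm to the -y side of that pocket's centre in the line rack's frame, 22 mm above the rack's underside.

How it is judged:
At the end, for the whole second after the job is handed in: Each of the four tubes stands in the test rack in the pocket that mirrors its own tag's pocket in the line rack (tag at pocket x, tube at -x), its axis within 13 mm of the pocket centre along x and y of the rack, its centre 60 to 72 mm above the rack's underside, tilted less than 0.1 rad, at rest (((x of tag_red in the frame of line_rack between -0.122 and -0.082 m and x of tube_red_mid in the frame of test_rack between 0.089 and 0.115 m) or (x of tag_red in the frame of line_rack between -0.054 and -0.014 m and x of tube_red_mid in the frame of test_rack between 0.021 and 0.047 m) or (x of tag_red in the frame of line_rack between 0.014 and 0.054 m and x of tube_red_mid in the frame of test_rack between -0.047 and -0.021 m) or (x of tag_red in the frame of line_rack between 0.082 and 0.122 m and x of tube_red_mid in the frame of test_rack between -0.115 and -0.089 m)) and y of tube_red_mid in the frame of test_rack between -0.013 and 0.013 m and z of tube_red_mid in the frame of test_rack between 0.06 and 0.072 m and angle between each of tube_red_mid, tube_yellow_mid, tube_green_mid, tube_blue_mid's own z axis and vertical below 0.1 rad and linear speed of each of tube_red, tube_yellow, tube_green, tube_blue below 0.02 m/s and angular speed of each of tube_red, tube_yellow, tube_green, tube_blue below 0.2 rad/s and ((x of tag_yellow in the frame of line_rack between -0.122 and -0.082 m and x of tube_yellow_mid in the frame of test_rack between 0.089 and 0.115 m) or (x of tag_yellow in the frame of line_rack between -0.054 and -0.014 m and x of tube_yellow_mid in the frame of test_rack between 0.021 and 0.047 m) or (x of tag_yellow in the frame of line_rack between 0.014 and 0.054 m and x of tube_yellow_mid in the frame of test_rack between -0.047 and -0.021 m) or (x of tag_yellow in the frame of line_rack between 0.082 and 0.122 m and x of tube_yellow_mid in the frame of test_rack between -0.115 and -0.089 m)) and y of tube_yellow_mid in the frame of test_rack between -0.013 and 0.013 m and z of tube_yellow_mid in the frame of test_rack between 0.06 and 0.072 m and ((x of tag_green in the frame of line_rack between -0.122 and -0.082 m and x of tube_green_mid in the frame of test_rack between 0.089 and 0.115 m) or (x of tag_green in the frame of line_rack between -0.054 and -0.014 m and x of tube_green_mid in the frame of test_rack between 0.021 and 0.047 m) or (x of tag_green in the frame of line_rack between 0.014 and 0.054 m and x of tube_green_mid in the frame of test_rack between -0.047 and -0.021 m) or (x of tag_green in the frame of line_rack between 0.082 and 0.122 m and x of tube_green_mid in the frame of test_rack between -0.115 and -0.089 m)) and y of tube_green_mid in the frame of test_rack between -0.013 and 0.013 m and z of tube_green_mid in the frame of test_rack between 0.06 and 0.072 m and ((x of tag_blue in the frame of line_rack between -0.122 and -0.082 m and x of tube_blue_mid in the frame of test_rack between 0.089 and 0.115 m) or (x of tag_blue in the frame of line_rack between -0.054 and -0.014 m and x of tube_blue_mid in the frame of test_rack between 0.021 and 0.047 m) or (x of tag_blue in the frame of line_rack between 0.014 and 0.054 m and x of tube_blue_mid in the frame of test_rack between -0.047 and -0.021 m) or (x of tag_blue in the frame of line_rack between 0.082 and 0.122 m and x of tube_blue_mid in the frame of test_rack between -0.115 and -0.089 m)) and y of tube_blue_mid in the frame of test_rack between -0.013 and 0.013 m and z of tube_blue_mid in the frame of test_rack between 0.06 and 0.072 m); the robot touches nothing.
It fails at once if a sample tube is tipped by more than 0.6 rad (34 degrees) (angle between any of tube_red_mid, tube_yellow_mid, tube_green_mid, tube_blue_mid's own z axis and vertical above 0.6 rad).
It also fails if it takes over 120 s, if anything falls off the work surface, if the arm or the gripper's body presses on something with over 40 N, if the wrist force passes 120 N, or if a joint passes its speed limit or range.

## Robot

A 7-joint arm with a two-finger parallel gripper is mounted at the origin on a cart in front of the work surface, level with it; the furniture and walls round the work are solid. World frame = base frame: x ahead of the robot, y to its left, z up, the work surface at z = 0. Lengths are in m, angles in rad, forces in N, time in s.
With the tool pointing down it reaches from about 0.35 to 0.9 m from the base axis. Payload 8.1 kg.
Tool frame: the origin (TCP) lies midway between the tips of the shut fingers; the grasp point (between the pads) lies 19 mm behind it; x points along the fingers, z is the direction in which the jaws open and shut, and the axes are right-handed (so a half turn about x gives the same grasp; the last joint's range is limited). The gripper opens to 92 mm and grips with 3 to 60 N. Pads are 19 mm wide; open, the fingers measure 130 mm over their backs; the gripper's body (75 mm by 190 mm) begins 47 mm behind the grasp point.
Start: joints at [-1.414, 0.434, 0.025, 1.573, -0.012, 1.134, -0.075], TCP at [0.161, 0.604, 0.227] pointing down, gripper open.
Joint ranges: [-2.62, 2.62], [-0.44, 2.09], [-1.27, 1.32], [0.08, 2.57], [-1.32, 4.46], [0.12, 2], [-2.74, 2.74]. Speed limits (rad/s): [2.22, 2.22, 3.01, 3.01, 3.14, 3.14, 3.14].

## Interface

Orientations are given as a rotation vector (axis times angle).
In Python, from cell import arm gives the robot as it stands. The module is installed in compiled form; this text tells all that it offers.
- The arm moves only by the tool move_arm, never from a script. Its argument "steps" is text: rows parted by semicolons, each of 5 numbers parted by spaces: the shift along the tool's x, y, z in m, then the turn about the tool's x in rad, then the closure in counts, from 0 (fully open) to 255 (shut). A call has 1 to 10 rows; each row is the pose to reach, as a shift and turn from the pose commanded when the call began, along the tool's axes at that moment; what a row does not reach only later rows make up. A row lasts 1/12 s, in which the tool goes at most 41.7 mm and 7.16 degrees, less where a joint would pass 70% of its speed; a pose out of reach is approached as far as the arm can. A call with a gripper value outside its range is refused whole. The fingers move at their own pace and stop on an object; "squeeze" is the grip in N (left out, the last holds). Time passes only in rows, so rows that repeat a pose let the fingers close. It gives the time, the measured TCP pose, the force and the opening at its end, in the units of the state.
- arm.observe(): the state, without advancing time (a new reading comes with each control period).
- arm.get_image(name): name is "scene" or "top" or "wrist"; returns a dict with "img" (420x560x3 uint8, blue, green, red), "z_map" (420x560 float32, m along the optical axis (not along the pixel's ray), 0 where there is no reading), "vfov" (degrees; the focal length in pixels is half the picture's height over the tangent of half this angle, whatever the lens; pixels are square), "cx", "cy" (the principal point, pixels), "extrinsics" (4x4, takes a point from camera to world coordinates). Camera axes: x right, y up, looking along -z (the intrinsics and any distortion apply to the point x, -y, -z); pixel columns grow to the right and rows downward; lengths in m; the calibration is good to about 2 mm. A picture is of the moment at which its call begins.
- arm.sign_off(): hands the job in, once; it reports no verdict.
The state is a dict: "clock": time; "joints": joint angles; "dq": joint speeds; "joint_efforts": joint torques, N m; "position": TCP position; "ee_rot": TCP orientation; "force": force on the tool from outside, world axes, zero at the start; "ft_torque": the same for the moment, N m; "width": opening from 0.0 (shut) to 1.0 (fully open).
Only numpy, scipy, OpenCV 4.12 (cv2) and the standard library are available. Lean on these libraries where they do the work, as an engineer would, in place of code of your own. Each camera call takes 0.05 s, during which the arm holds its last target.

## Working session

There is one attempt and no reset: what is moved stays moved. The work goes in short steps, Python scripts to look and compute and a tool call to move; the robot and the scene stay as the last step left them, time stands still between calls to the robot, and variables do not carry over. Pictures are saved under pics/ and viewed, and the job is handed in when it is done.

Besides the shell and the picture viewer there is one more tool, called as name(argument=value, ...) on one line, values as JSON. move_arm: Moves the arm, as the interface text tells. Its arguments: {"type":"object","properties":{"steps":{"type":"string"},"squeeze":{"type":"number"}},"required":["steps"]}

```bash
mkdir -p pics; cat > h.py <<'E'
import numpy as np, cv2
from cell import arm
def f_of(d): return d["img"].shape[0]/2/np.tan(np.radians(d["vfov"])/2)
def pts(d):
    """world point for every pixel from z_map"""
    z=d["z_map"]; f=f_of(d); v,u=np.mgrid[0:z.shape[0],0:z.shape[1]]
    P=np.stack([(u-d["cx"])/f*z, -(v-d["cy"])/f*z, -z, np.ones_like(z)],-1)
    return (P@np.asarray(d["extrinsics"]).T)[...,:3]
def ray_plane(d,u,v,h):
    f=f_of(d); E=np.asarray(d["extrinsics"])
    r=E[:3,:3]@np.array([(u-d["cx"])/f,-(v-d["cy"])/f,-1.]); o=E[:3,3]
    return o+r*(h-o[2])/r[2]
E
python3 - <<'E'
from h import *
s=arm.observe()
for k,v in s.items(): print(k,np.round(v,4))
for n in ["scene","top","wrist"]:
    d=arm.get_image(n); cv2.imwrite(f"pics/{n}0.png",d["img"])
    print(n,{k:v for k,v in d.items() if k not in("img","z_map")}); print((d["z_map"]>0).mean())
E
```

```text
clock 0.0
joints [-1.4136  0.4352  0.025   1.5741 -0.0116  1.134  -0.0751]
dq [ 0.0008  0.0004  0.0007  0.0016 -0.0018 -0.0016  0.0007]
joint_efforts [ 1.40000e-03 -6.67842e+01  9.85700e-01 -3.14446e+01 -6.04000e-02
  4.29000e-02  2.00000e-04]
position [0.1605 0.6035 0.226 ]
ee_rot [-1.0168  1.3221  1.015 ]
force [-0.3831  0.0536  0.4772]
ft_torque [-0.0189  0.0176 -0.0639]
width 0.999
scene {'vfov': 55.93630969418305, 'cx': 281.1852428314137, 'cy': 210.44709596221495, 'extrinsics': array([[ 0.66369251,  0.39735605, -0.6337353 ,  0.01597088],
       [-0.7479417 ,  0.36360379, -0.55531567, -0.43315924],
       [ 0.00977052,  0.84255591,  0.53852027,  0.51867311],
       [ 0.        ,  0.        ,  0.        ,  1.        ]])}
0.9959821428571428
top {'vfov': 46.27039333640053, 'cx': 284.5933875206531, 'cy': 206.2012341491619, 'extrinsics': array([[ 0.12052444,  0.96044315, -0.25104346,  0.35696812],
       [-0.99269446,  0.11803631, -0.02500272,  0.04459307],
       [ 0.00561855,  0.25222289,  0.96765285,  0.88668309],
       [ 0.        ,  0.        ,  0.        ,  1.        ]])}
0.9959056122448979
wrist {'vfov': 62.64155056796239, 'cx': 273.6364696149361, 'cy': 205.5697045567366, 'extrinsics': array([[ 0.25776584, -0.93399082, -0.24742255,  0.09388059],
       [ 0.96620678,  0.248876  ,  0.06712082,  0.62113226],
       [-0.0011127 , -0.2563628 ,  0.96657999,  0.38367812],
       [ 0.        ,  0.        ,  0.        ,  1.        ]])}
0.9943239795918367
```

View pics/scene0.png

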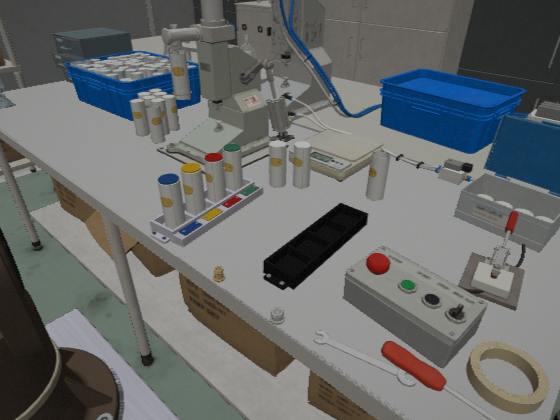

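View pics/top0.png

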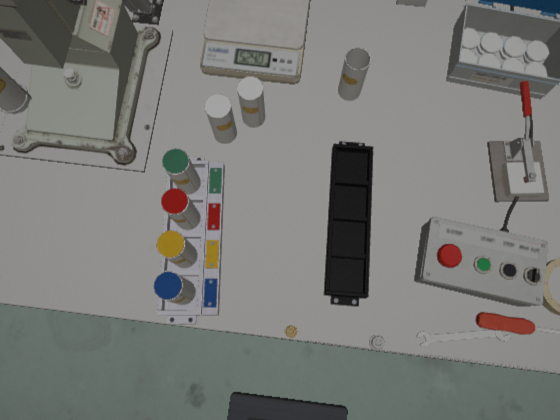

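View pics/wrist0.png

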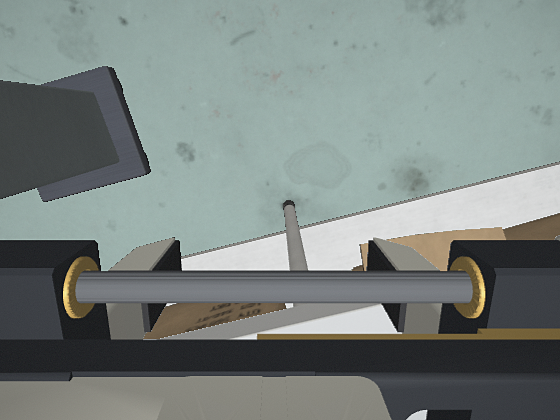

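The line rack is on the left, with tags from near to far blue, yellow, red, green at about (210,293), (212,254), (214,217) and (216,181) in the top view. The empty test rack is centred near (349,222). Next I'll measure both.

```bash
cat > meas.py <<'E'
from h import *
R={"red":[(0,8),(172,180)],"yellow":[(18,32)],"green":[(60,90)],"blue":[(100,125)]}
def colmask(img,c):
    hsv=cv2.cvtColor(img,cv2.COLOR_BGR2HSV); m=0
    for a,b in R[c]: m=m|cv2.inRange(hsv,(a,110,50),(b,255,255))
    return m
def blobs(d,c,lo,hi,roi):
    m=colmask(d["img"],c); k=np.zeros_like(m); k[roi[1]:roi[3],roi[0]:roi[2]]=255; m&=k
    n,l,st,ce=cv2.connectedComponentsWithStats(m)
    P=pts(d); out=[]
    for i in range(1,n):
        if st[i,4]<60: continue
        z=np.median(P[l==i][:,2]); out.append((c,st[i,4],ce[i],z,P[l==i]))
    return out
def rect(d,u0,u1,v0,v1,lo,hi,dark=True):
    P=pts(d); m=np.zeros(P.shape[:2],bool); m[v0:v1,u0:u1]=1
    m&=(P[...,2]>lo)&(P[...,2]<hi)
    if dark: m&=d["img"].max(-1)<70
    return P[m]
E
python3 - <<'E'
from meas import *
for n,roi in [("top",(140,130,240,330)),("scene",(140,130,270,250))]:
    d=arm.get_image(n)
    for c in R:
        for b in blobs(d,c,0,1,roi):
            h=0.130 if b[3]>.08 else .026
            print(n,c,b[1],b[2].round(1),"z",b[3].round(4),"ray",ray_plane(d,*b[2],h).round(4),"depth",np.median(b[4],0).round(4))
    P=pts(d); 
d=arm.get_image("top"); P=pts(d)
q=rect(d,310,390,135,310,.024,.036)
print(len(q)); r=cv2.minAreaRect(q[:,:2].astype(np.float32)*1000); print(r)
q2=rect(d,150,235,145,325,.024,.036,False); r=cv2.minAreaRect(q2[:,:2].astype(np.float32)*1000); print(r)
d2=arm.get_image("scene")
q=rect(d2,255,375,195,295,.024,.036)
print(len(q)); r=cv2.minAreaRect(q[:,:2].astype(np.float32)*1000); print(r)
for v,u in [(350,300),(250,280),(100,300)]: print("table z",P[v,u].round(4))
z=np.clip(P[...,2]*1000*3,0,255).astype(np.uint8); cv2.imwrite("pics/topz.png",np.clip(cv2.applyColorMap(z,cv2.COLORMAP_JET),0,255))
E
```

```text
top red 512 [174.  200.7] z 0.1296 ray [0.5408 0.2401 0.13  ] depth [0.5408 0.24   0.1296]
top red 280 [213.5 216.6] z 0.0255 ray [0.5456 0.1914 0.026 ] depth [0.5459 0.1912 0.0255]
top yellow 555 [170.  243.6] z 0.1294 ray [0.4718 0.2341 0.13  ] depth [0.4719 0.2343 0.1294]
top yellow 318 [211.8 253.6] z 0.0254 ray [0.4788 0.1839 0.026 ] depth [0.4789 0.1839 0.0254]
top green 408 [174.9 160.5] z 0.1295 ray [0.6078 0.2507 0.13  ] depth [0.6074 0.2507 0.1295]
top green 181 [215.1 179.8] z 0.0256 ray [0.6145 0.1993 0.026 ] depth [0.6146 0.1994 0.0256]
top blue 562 [167.3 285.1] z 0.1295 ray [0.408  0.2268 0.13  ] depth [0.4078 0.2268 0.1295]
top blue 303 [210.1 292.5] z 0.0256 ray [0.4115 0.1761 0.026 ] depth [0.4117 0.1759 0.0256]
scene red 132 [213.1 156.8] z 0.1297 ray [0.5391 0.2361 0.13  ] depth [0.5401 0.2367 0.1297]
scene red 102 [231.3 201.2] z 0.0259 ray [0.5458 0.1904 0.026 ] depth [0.5465 0.1898 0.0259]
scene yellow 153 [190.3 167.4] z 0.1296 ray [0.4698 0.2303 0.13  ] depth [0.4705 0.231  0.1296]
scene yellow 61 [228.1 167. ] z 0.0824 ray [0.5271 0.1712 0.13  ] depth [0.589
[... 200 characters left out ...]
0.0258]
scene green 91 [231.3 146.8] z 0.13 ray [0.6065 0.2478 0.13  ] depth [0.6059 0.2472 0.13  ]
scene blue 161 [167.8 178.6] z 0.1297 ray [0.4063 0.2229 0.13  ] depth [0.4058 0.2231 0.1297]
scene blue 129 [189.8 227.6] z 0.0256 ray [0.4112 0.1749 0.026 ] depth [0.4114 0.1745 0.0256]
1929
((573.666015625, -51.49407958984375), (279.3443603515625, 75.40147399902344), 2.576871395111084)
((508.19390869140625, 225.33380126953125), (277.5280456542969, 102.27361297607422), 6.701369285583496)
1238
((574.939208984375, -53.56549072265625), (280.4596862792969, 77.20525360107422), 2.1310911178588867)
table z [ 0.3147 -0.0211 -0.7961]
table z [ 0.5042  0.0659 -0.0006]
table z [ 0.8065  0.0634 -0.001 ]
```

View pics/topz.png

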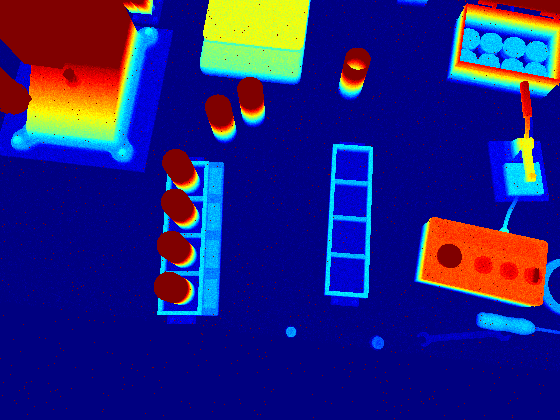

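```bash
python3 - <<'E'
from meas import *
from scipy.spatial.transform import Rotation as Ro
s=arm.observe(); print(Ro.from_rotvec(s["ee_rot"]).as_matrix().round(4))
G={}
for n in("top","scene"):
    P=pts(arm.get_image(n)).reshape(-1,3)
    P=P[(P[:,2]>.05)&(P[:,2]<.7)&(P[:,0]>0)&(P[:,0]<.8)&(P[:,1]>-.4)&(P[:,1]<.9)]
    for p in P:
        k=(int(p[0]/.05),int(np.floor(p[1]/.05))); G[k]=max(G.get(k,0),p[2])
print("rows x from .75 down; cols y from .85 down to -.4; cm")
print("      "+" ".join("%3d"%(j*5) for j in range(17,-9,-1)))
for i in range(15,-1,-1): print("%4d: "%(i*5)+" ".join("%3d"%(G.get((i,j),0)*100) for j in range(17,-9,-1)))
d=arm.get_image("top"); q=rect(d,310,390,135,310,.027,.034)
# yaw from rack's inner row of rim: test rack, min-area rect on scene/top with percentiles
c=q[:,:2]; 
for n,(a) in {"top":(310,390,135,310),"scene":(255,375,195,295)}.items():
    d=arm.get_image(n); q=rect(d,*a,.026,.034)[:,:2]
    for th in np.arange(0.02,0.07,.005):
        e=q@np.array([[np.cos(th),-np.sin(th)],[np.sin(th),np.cos(th)]])
        w=np.ptp(e,0)
        print(n,th.round(3),w.round(4),end=";")
    print()
E
```

```text
[[-0.000e+00 -9.664e-01  2.570e-01]
 [-3.000e-04  2.570e-01  9.664e-01]
 [-1.000e+00 -0.000e+00 -3.000e-04]]
rows x from .75 down; cols y from .85 down to -.4; cm
       85  80  75  70  65  60  55  50  45  40  35  30  25  20  15  10   5   0  -5 -10 -15 -20 -25 -30 -35 -40
  75:  15  11  11  11   0   0  13  41  42  37  14   0   0   0  12  12   0   0   0   0   0   0   0   0   7   7
  70:  15  11  12  11   0   0   7  37  42  36   7   0   0  12  12  12   0   0   0   0   0   0   0   0   5   5
  65:  14   0  12  11  11   0   5  30  36   5   5   0   0  11  12   0   0   0   0   0   0   0   0   0   0   6
  60:   0   0  11   0  11   0   0  36  36   0   0   0  13  13   0   0   0   0   0   0   0   0   0   0   0   0
  55:   0   0   0   0   0   0   0   0   0   0   0   0  13  13   0   0   0   0   0   0   0   7   7   7   7   7
  50:   0   0   0   0   0   0   0   0   0   0   0   0  13  13   0   0   0   0   0   0   0   9   9   7   7   8
  45:   0   0   0   0   0   0   0   0   0   0   0   0  13  13   0   0   0   0   0   0   0   7   9   7   7   8
  40:   0   0   0   0   0   0   0   0   0   0   0   0   0
[... 764 characters left out ...]
 0   0   0   0   0   0  27  30  30   0   0   0   0   0   0
   0:   0   0   0   0   0   0   0   0   0   0   0   0   0   0   0   0   0   0   0  28   0   0   0   0   0   0
top 0.02 [0.2805 0.0803];top 0.025 [0.2803 0.0792];top 0.03 [0.2801 0.078 ];top 0.035 [0.2799 0.0768];top 0.04 [0.2798 0.0758];top 0.045 [0.2799 0.0752];top 0.05 [0.2799 0.0761];top 0.055 [0.28   0.0772];top 0.06 [0.2801 0.0783];top 0.065 [0.2801 0.0794];
scene 0.02 [0.2817 0.0806];scene 0.025 [0.2814 0.0794];scene 0.03 [0.2812 0.0783];scene 0.035 [0.281  0.0774];scene 0.04 [0.2808 0.0771];scene 0.045 [0.2806 0.0772];scene 0.05 [0.2805 0.0777];scene 0.055 [0.2804 0.0785];scene 0.06 [0.2803 0.0795];scene 0.065 [0.2803 0.0806];
```

```bash
cat > go.py <<'E'
import sys; from h import *
from scipy.spatial.transform import Rotation as Ro
def delta(x,y,z,yaw):
    s=arm.observe(); M=Ro.from_rotvec(s["ee_rot"]).as_matrix(); p=np.array(s["position"])
    d=M.T@(np.array([x,y,z])-p); cur=np.degrees(np.arctan2(M[1,2],M[0,2]))
    t=-np.radians((yaw-cur+90)%180-90)
    print("t",round(s["clock"],2),"pos",p.round(4),"yaw",cur.round(2),"tilt",np.degrees(np.arccos(-M[2,0])).round(2),"w",round(s["width"],3),"F",np.round(s["force"],1))
    print("joints",np.round(s["joints"],2)); print("delta",d.round(4),"turn",round(t,4))
if __name__=="__main__": delta(*map(float,sys.argv[1:5]))
E
python3 go.py .608 .2505 .25 96.5
```

```text
t 0.6 pos [0.1606 0.604  0.2267] yaw 75.11 tilt 0.0 w 0.996 F [0.2 0.2 0.3]
joints [-1.41  0.43  0.02  1.57 -0.01  1.13 -0.08]
delta [-0.0233 -0.5232 -0.2267] turn -0.3733
```

move_arm(steps="-0.005 -0.01 -0.005 0 0; -0.01 -0.03 -0.015 -0.03 0; -0.015 -0.06 -0.027 -0.07 0; -0.02 -0.09 -0.04 -0.11 0; -0.023 -0.12 -0.053 -0.15 0; -0.023 -0.15 -0.066 -0.19 0; -0.023 -0.18 -0.079 -0.23 0; -0.023 -0.21 -0.092 -0.27 0; -0.023 -0.235 -0.103 -0.31 0; -0.023 -0.25 -0.11 -0.3733 0")

```text
clock: 1.43
position: [0.3777, 0.4298, 0.2504]
ee_rot: [-1.292, 1.154, 1.288]
force: [0.3, -0.3, 0.0]
width: 1.002
```

```bash
python3 go.py .608 .2505 .25 96.5
```

```text
t 1.43 pos [0.3777 0.4298 0.2504] yaw 96.33 tilt 0.11 w 1.002 F [ 0.3 -0.3  0. ]
joints [-0.97  0.33  0.04  1.67 -0.01  1.14  0.75]
delta [ 0.0009 -0.2092 -0.2036] turn -0.0029
```

move_arm(steps="0 -0.01 -0.01 0 0; 0 -0.03 -0.03 0 0; 0 -0.055 -0.053 0 0; 0 -0.08 -0.078 0 0; 0 -0.105 -0.102 0 0; 0 -0.13 -0.126 0 0; 0 -0.155 -0.15 0 0; 0 -0.18 -0.175 0 0; 0 -0.2 -0.194 -0.003 0; 0 -0.209 -0.204 -0.003 0")

```text
clock: 2.27
position: [0.608, 0.2493, 0.25]
ee_rot: [-1.293, 1.155, 1.288]
force: [-0.3, -1.1, -0.8]
width: 1.002
```

```bash
python3 go.py .608 .2505 .081 96.5; python3 - <<'E'
from h import *
cv2.imwrite("pics/w1.png",arm.get_image("wrist")["img"]);cv2.imwrite("pics/s1.png",arm.get_image("scene")["img"])
E
```

```text
t 2.27 pos [0.608  0.2493 0.25  ] yaw 96.38 tilt 0.16 w 1.002 F [-0.3 -1.1 -0.8]
joints [-0.56  0.47  0.13  1.46 -0.06  1.21  1.26]
delta [1.69e-01 1.00e-04 1.60e-03] turn -0.0022
```

View pics/w1.png

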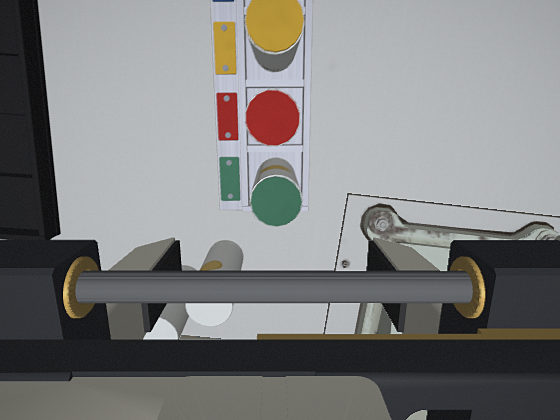

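View pics/s1.png

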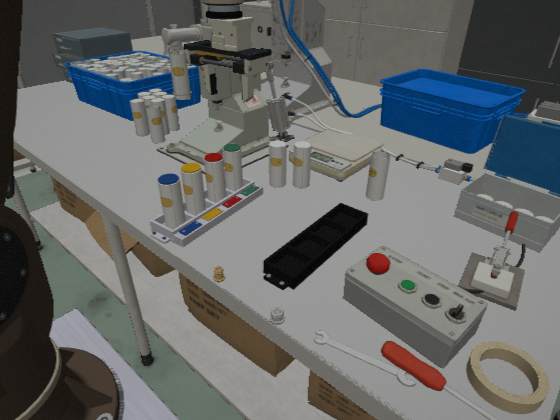

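The wrist view shows the green cap at (277,200), between the fingers (jaw centre near column 273). The red cap is at (272,117). I'll cross-check positions from the wrist view.

```bash
python3 - <<'E'
from meas import *
d=arm.get_image("wrist")
for c in R:
    for b in blobs(d,c,0,1,(190,0,330,240)):
        h=0.130 if b[3]>.08 else .026
        print(c,b[1],b[2].round(1),"z",b[3].round(4),"ray",ray_plane(d,*b[2],h).round(4))
E
```

```text
red 2311 [271.2 118. ] z 0.1296 ray [0.5414 0.241  0.13  ]
red 887 [226.4 116.4] z 0.0256 ray [0.5463 0.1925 0.026 ]
yellow 2529 [273.1  23.6] z 0.1296 ray [0.4749 0.2352 0.13  ]
yellow 1039 [223.7  47.9] z 0.0256 ray [0.4791 0.1847 0.026 ]
yellow 63 [273.7 168.1] z 0.0814 ray [0.5802 0.2473 0.13  ]
green 93 [285.5 209.1] z 0.1291 ray [0.6134 0.2609 0.13  ]
```

The wrist view agrees with the top view to about 1–3 mm. Descending on green.

move_arm(steps="0.01 0 0.001 0 0; 0.03 0 0.0015 0 0; 0.055 0 0.0015 0 0; 0.08 0 0.0015 0 0; 0.105 0 0.0015 0 0; 0.13 0 0.0015 0 0; 0.15 0 0.0015 0 0; 0.163 0 0.0015 0 0; 0.169 0 0.0015 0 0; 0.169 0 0.0015 0 0")

```text
clock: 3.25
position: [0.603, 0.2567, 0.0795]
ee_rot: [-1.295, 1.153, 1.297]
force: [-0.7, 0.3, -0.6]
width: 0.993
```

move_arm(steps="0 0 0 0 120; 0 0 0 0 140; 0 0 0 0 255; 0 0 0 0 255; 0 0 0 0 255; 0 0 0 0 255; 0 0 0 0 255; 0 0 0 0 255", squeeze=20)

```text
clock: 3.92
position: [0.6046, 0.2559, 0.0808]
ee_rot: [-1.294, 1.152, 1.294]
force: [0.6, 0.5, 2.4]
width: 0.494
```

```bash
python3 go.py .608 .2505 .25 96.5;  python3 - <<'E'
from h import *
cv2.imwrite("pics/w2.png",arm.get_image("wrist")["img"]);cv2.imwrite("pics/s2.png",arm.get_image("scene")["img"])
E
```

```text
t 3.92 pos [0.6046 0.2559 0.0808] yaw 96.66 tilt 0.01 w 0.494 F [0.6 0.5 2.4]
joints [-0.55  0.62  0.1   1.65 -0.08  0.87  1.27]
delta [-0.1692 -0.0028 -0.0057] turn 0.0029
```

View pics/s2.png

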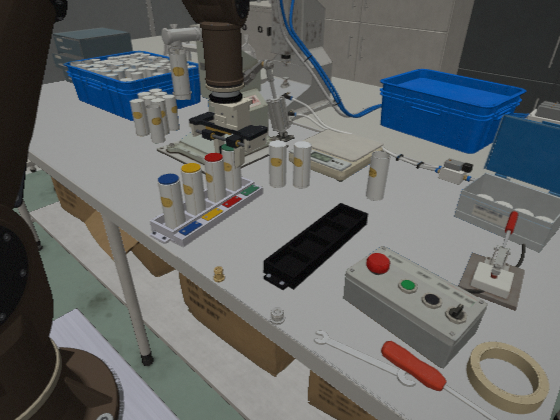

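Green is gripped (opening 0.494 × 92 = 45 mm). The 5 mm offset is settling lag, so I'll add settle rows before measuring from now on. Lifting.

move_arm(steps="-0.005 0 0 0 255; -0.015 0 0 0 255; -0.03 0 0 0 255; -0.05 0 0 0 255; -0.07 0 0 0 255; -0.095 0 0 0 255; -0.12 0 0 0 255; -0.14 0 0 0 255; -0.155 0 0 0 255; -0.16 0 0 0 255")

```text
clock: 4.85
position: [0.6056, 0.2564, 0.2446]
ee_rot: [-1.295, 1.147, 1.292]
force: [0.4, -0.1, 0.1]
width: 0.484
```

```bash
python3 - <<'E'
import numpy as np
c=np.array([.574,-.052]);t=.045
for x in(-.102,-.034,.034,.102): print(x,(c+x*np.array([np.cos(t),np.sin(t)])).round(4))
E
python3 go.py .4721 -.0566 .242 92.6;  python3 - <<'E'
from h import *
cv2.imwrite("pics/w3.png",arm.get_image("wrist")["img"]);cv2.imwrite("pics/s3.png",arm.get_image("scene")["img"])
E
```

```text
-0.102 [ 0.4721 -0.0566]
-0.034 [ 0.54   -0.0535]
0.034 [ 0.608  -0.0505]
0.102 [ 0.6759 -0.0474]
t 4.85 pos [0.6056 0.2564 0.2446] yaw 96.67 tilt 0.28 w 0.484 F [ 0.4 -0.1  0.1]
joints [-0.57  0.47  0.13  1.47 -0.06  1.2   1.26]
delta [ 0.0013  0.169  -0.2954] turn 0.071
```

View pics/s3.png

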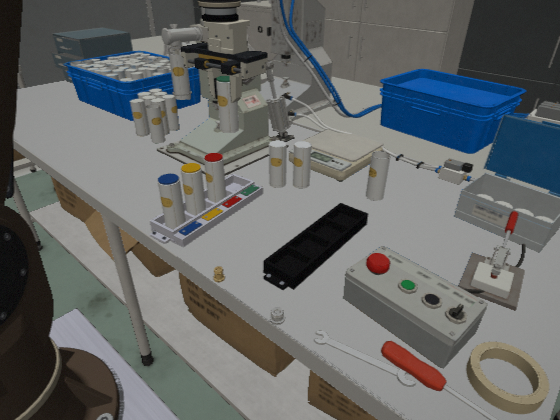

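View pics/w3.png

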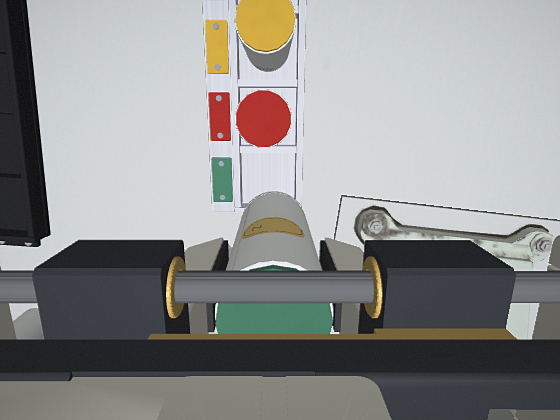

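Green hangs upright in the jaws, foot at about 0.17 m, and the line rack's far pocket is empty. Carrying it over to the nearest test pocket.

move_arm(steps="0 0.005 -0.01 0 255; 0 0.015 -0.027 0.01 255; 0 0.03 -0.052 0.02 255; 0 0.048 -0.083 0.03 255; 0 0.067 -0.116 0.04 255; 0 0.086 -0.15 0.05 255; 0 0.106 -0.185 0.06 255; 0 0.126 -0.22 0.07 255; 0 0.145 -0.253 0.071 255; 0 0.158 -0.276 0.071 255")

```text
clock: 5.78
position: [0.4763, -0.0407, 0.2395]
ee_rot: [-1.239, 1.192, 1.242]
force: [0.5, 0.2, -0.5]
width: 0.486
```

move_arm(steps="0 0.007 -0.012 0 255; 0 0.011 -0.019 0 255; 0 0.011 -0.019 0 255; 0 0.011 -0.019 0 255; 0 0.011 -0.019 0 255; 0 0.011 -0.019 0 255")

```text
clock: 6.28
position: [0.4699, -0.0547, 0.2404]
ee_rot: [-1.244, 1.186, 1.245]
force: [0.6, 0.4, -0.4]
width: 0.487
```

```bash
python3 go.py .4721 -.0566 .081 92.6;  python3 - <<'E'
from meas import *
d=arm.get_image("top");cv2.imwrite("pics/t4.png",d["img"]);cv2.imwrite("pics/s4.png",arm.get_image("scene")["img"]); cv2.imwrite("pics/w4.png",arm.get_image("wrist")["img"])
E
```

```text
t 6.28 pos [ 0.4699 -0.0547  0.2404] yaw 92.73 tilt 0.02 w 0.487 F [ 0.6  0.4 -0.4]
joints [-0.21  0.17  0.24  1.92 -0.05  1.05  1.68]
delta [ 0.1594 -0.0022 -0.002 ] turn 0.0022
```

View pics/s4.png

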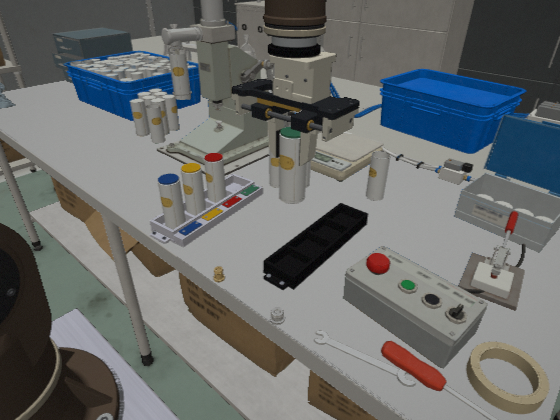

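View pics/w4.png

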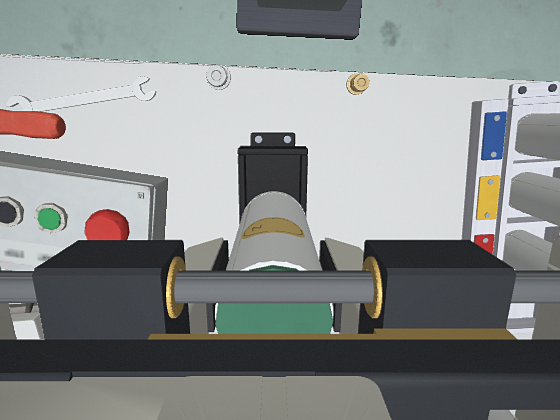

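View pics/t4.png

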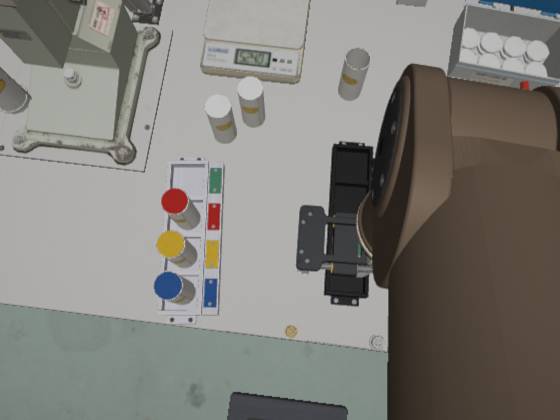

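The held tube is upright over the near pocket, which shows ahead of it at (272,170) in the wrist view. I'll fit the held tube's axis from the scene depth to get its offset along the row.

```bash
cat > axis.py <<'E'
from h import *
from scipy.optimize import least_squares
def axis(z0,z1,cx,cy,r=.0225,names=("scene",),rad=.035):
    out=[]
    for n in names:
        P=pts(arm.get_image(n)).reshape(-1,3)
        P=P[(P[:,2]>z0)&(P[:,2]<z1)&(np.hypot(P[:,0]-cx,P[:,1]-cy)<rad)]
        f=lambda p:np.hypot(P[:,0]-p[0],P[:,1]-p[1])-r
        s=least_squares(f,[cx,cy],loss="soft_l1",f_scale=.001); out.append(s.x)
        print(n,len(P),"axis",s.x.round(4),"res",np.median(abs(f(s.x))).round(4))
    return out
E
python3 - <<'E'
from axis import *
axis(.175,.22,.4699,-.0547); axis(.2,.24,.4699,-.0547); axis(.17,.2,.4699,-.0547)
E
```

```text
scene 604 axis [ 0.475  -0.0553] res 0.0005
scene 563 axis [ 0.4748 -0.0554] res 0.0005
scene 398 axis [ 0.4748 -0.0557] res 0.0005
```

move_arm(steps="0.005 0.002 -0.002 0 255; 0.02 0.002 -0.002 0 255; 0.04 0.002 -0.002 0 255; 0.06 0.002 -0.002 0 255; 0.08 0.002 -0.002 0 255; 0.1 0.002 -0.002 0 255; 0.115 0.002 -0.002 0 255; 0.122 0.002 -0.002 0 255; 0.125 0.002 -0.002 0 255; 0.125 0.002 -0.002 0 255")

```text
clock: 7.42
position: [0.4674, -0.0583, 0.1154]
ee_rot: [-1.242, 1.188, 1.243]
force: [-0.1, -0.1, -0.8]
width: 0.489
```

```bash
python3 go.py .470 -.0575 .081 92.6;  python3 - <<'E'
from axis import *
axis(.06,.11,.472,-.0567)
cv2.imwrite("pics/s5.png",arm.get_image("scene")["img"][150:320,220:420].repeat(3,0).repeat(3,1))
E
```

```text
t 7.42 pos [ 0.4674 -0.0583  0.1154] yaw 92.59 tilt 0.05 w 0.489 F [-0.1 -0.1 -0.8]
joints [-0.17  0.33  0.22  2.09 -0.11  0.74  1.74]
delta [ 0.0344 -0.0027  0.0006] turn -0.0002
scene 516 axis [ 0.4727 -0.0582] res 0.0005
```

View pics/s5.png

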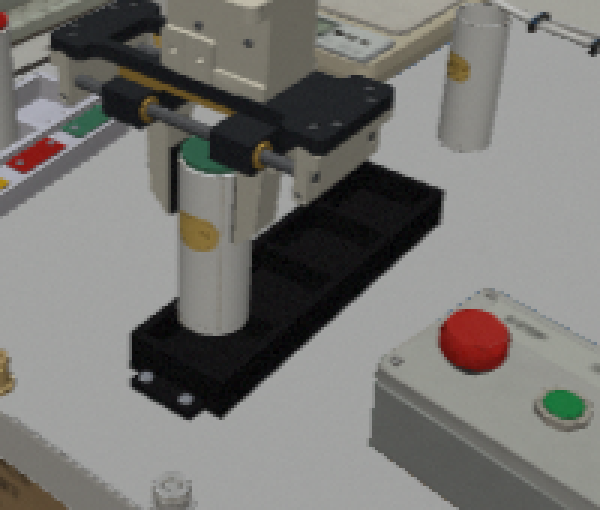

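The tube is centred over the pocket. In the scene view its axis is (0.4727, −0.0582), against a pocket centre of (0.473, −0.058). Lowering and releasing.

move_arm(steps="0.005 0 0 0 255; 0.012 0 0 0 255; 0.02 0 0 0 255; 0.026 0 0 0 255; 0.03 0 0 0 255; 0.032 0 0 0 255; 0.033 0 0 0 255; 0.0335 0 0 0 255; 0.0335 0 0 0 255; 0.0335 0 0 0 255")

```text
clock: 8.35
position: [0.4677, -0.0581, 0.0824]
ee_rot: [-1.243, 1.187, 1.242]
force: [-0.9, -0.5, -0.1]
width: 0.488
```

```bash
python3 go.py .470 -.0575 .081 92.6
```

```text
t 8.35 pos [ 0.4677 -0.0581  0.0824] yaw 92.6 tilt 0.02 w 0.488 F [-0.9 -0.5 -0.1]
joints [-0.15  0.38  0.21  2.12 -0.13  0.66  1.76]
delta [ 0.0014 -0.0023  0.0005] turn -0.0
```

Foot is about 1.5 mm up. Lowering 1 mm more, then opening slowly.

move_arm(steps="0.0007 0 0 0 255; 0.0013 0 0 0 255; 0.0013 0 0 0 255; 0.0013 0 0 0 120; 0.0013 0 0 0 110; 0.0013 0 0 0 90; 0.0013 0 0 0 50; 0.0013 0 0 0 0; 0.0013 0 0 0 0; 0.0013 0 0 0 0")

```text
clock: 9.18
position: [0.4676, -0.0581, 0.0809]
ee_rot: [-1.243, 1.187, 1.242]
force: [0.0, 0.8, 0.3]
width: 0.882
```

```bash
python3 go.py .470 -.0575 .26 92.6;  python3 - <<'E'
from axis import *
axis(.05,.11,.472,-.0567)
E
```

```text
t 9.18 pos [ 0.4676 -0.0581  0.0809] yaw 92.6 tilt 0.01 w 0.882 F [0.  0.8 0.3]
joints [-0.15  0.38  0.21  2.12 -0.13  0.65  1.76]
delta [-0.1791 -0.0024  0.0005] turn 0.0
scene 622 axis [ 0.4728 -0.058 ] res 0.0005
```

move_arm(steps="-0.003 0 0 0 0; -0.01 0 0 0 0; -0.025 0 0 0 0; -0.045 0 0 0 0; -0.065 0 0 0 0; -0.09 0 0 0 0; -0.115 0 0 0 0; -0.135 0 0 0 0; -0.15 0 0 0 0; -0.155 0 0 0 0")

```text
clock: 10.07
position: [0.4687, -0.0583, 0.2389]
ee_rot: [-1.244, 1.184, 1.239]
force: [-0.2, -0.9, 0.3]
width: 0.996
```

```bash
python3 go.py .541 .2405 .24 96.5
```

```text
t 10.07 pos [ 0.4687 -0.0583  0.2389] yaw 92.59 tilt 0.24 w 0.996 F [-0.2 -0.9  0.3]
joints [-0.21  0.17  0.25  1.93 -0.05  1.04  1.68]
delta [-0.0007 -0.0858  0.2952] turn -0.0682
```

move_arm(steps="0 -0.003 0.01 0 0; 0 -0.01 0.035 -0.01 0; 0 -0.02 0.07 -0.02 0; 0 -0.03 0.105 -0.03 0; 0 -0.04 0.14 -0.04 0; 0 -0.05 0.175 -0.05 0; 0 -0.06 0.21 -0.06 0; 0 -0.07 0.245 -0.068 0; 0 -0.08 0.275 -0.068 0; 0 -0.087 0.295 -0.068 0")

```text
clock: 10.9
position: [0.54, 0.2454, 0.2341]
ee_rot: [-1.293, 1.153, 1.297]
force: [0.4, 0.5, 0.4]
width: 1.001
```

move_arm(steps="0 0 0 0 0; 0 0 0 0 0; 0 0 0 0 0; 0 0 0 0 0")

```text
clock: 11.23
position: [0.5408, 0.2392, 0.2354]
ee_rot: [-1.291, 1.156, 1.291]
force: [1.5, -0.3, -0.1]
width: 0.995
```

```bash
python3 go.py .541 .2405 .081 96.5; python3 - <<'E'
from meas import *
d=arm.get_image("wrist")
cv2.imwrite("pics/w6.png",d["img"])
for c in R:
    for b in blobs(d,c,0,1,(190,0,330,240)):
        h=0.130 if b[3]>.08 else .026
        print(c,b[1],b[2].round(1),"z",b[3].round(4),"ray",ray_plane(d,*b[2],h).round(4))
E
```

```text
t 11.23 pos [0.5408 0.2392 0.2354] yaw 96.41 tilt 0.08 w 0.995 F [ 1.5 -0.3 -0.1]
joints [-0.58  0.37  0.1   1.65 -0.04  1.12  1.21]
delta [ 0.1544 -0.0005  0.0014] turn -0.0016
red 836 [230.1 180.8] z 0.0256 ray [0.5466 0.1921 0.026 ]
red 2142 [275.8 205.2] z 0.1296 ray [0.541  0.2405 0.13  ]
yellow 2611 [278.  114.9] z 0.1296 ray [0.4724 0.2344 0.13  ]
yellow 963 [227.7 115.9] z 0.0256 ray [0.4791 0.1843 0.026 ]
yellow 67 [278.3 170. ] z 0.0834 ray [0.513  0.2393 0.13  ]
blue 2696 [277.9  23.5] z 0.1296 ray [0.4117 0.2274 0.13  ]
blue 1122 [225.2  45. ] z 0.0256 ray [0.4123 0.1767 0.026 ]
```

View pics/w6.png

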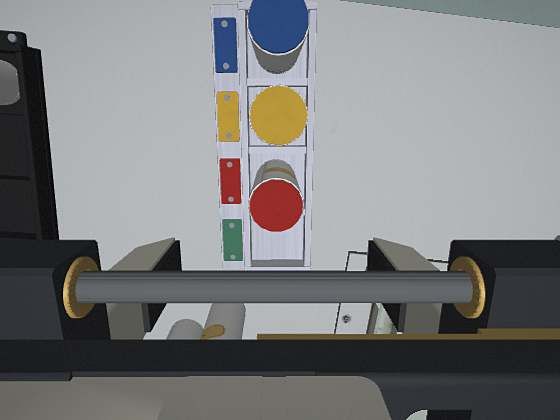

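The red cap at (276,205) is centred between the fingers, and its position agrees at (0.541, 0.2405). Descending.

move_arm(steps="0.01 0 0.001 0 0; 0.03 0 0.001 0 0; 0.05 0 0.001 0 0; 0.075 0 0.001 0 0; 0.1 0 0.001 0 0; 0.125 0 0.001 0 0; 0.143 0 0.001 0 0; 0.152 0 0.001 0 0; 0.154 0 0.001 0 0; 0.154 0 0.001 0 0")

```text
clock: 12.12
position: [0.5409, 0.2411, 0.0817]
ee_rot: [-1.292, 1.154, 1.292]
force: [-0.6, 0.1, -0.1]
width: 0.998
```

move_arm(steps="0 0 0 0 80; 0 0 0 0 110; 0 0 0 0 130; 0 0 0 0 255; 0 0 0 0 255; 0 0 0 0 255; 0 0 0 0 255; 0 0 0 0 255")

```text
clock: 12.78
position: [0.541, 0.2415, 0.082]
ee_rot: [-1.292, 1.153, 1.292]
force: [0.1, -0.5, -1.2]
width: 0.485
```

```bash
python3 go.py .541 .2405 .24 96.5
```

```text
t 12.78 pos [0.541  0.2415 0.082 ] yaw 96.5 tilt 0.0 w 0.485 F [ 0.1 -0.5 -1.2]
joints [-0.57  0.54  0.08  1.82 -0.06  0.79  1.23]
delta [-1.58e-01  1.00e-04 -1.00e-03] turn 0.0
```

move_arm(steps="-0.005 0 0 0 255; -0.015 0 0 0 255; -0.03 0 0 0 255; -0.05 0 0 0 255; -0.07 0 0 0 255; -0.095 0 0 0 255; -0.12 0 0 0 255; -0.14 0 0 0 255; -0.155 0 0 0 255; -0.16 0 0 0 255")

```text
clock: 13.62
position: [0.5421, 0.242, 0.2456]
ee_rot: [-1.293, 1.149, 1.29]
force: [0.0, -0.2, 0.7]
width: 0.485
```

```bash
python3 go.py .540 -.0545 .242 92.6
```

```text
t 13.62 pos [0.5421 0.242  0.2456] yaw 96.49 tilt 0.27 w 0.485 F [ 0.  -0.2  0.7]
joints [-0.58  0.36  0.1   1.64 -0.04  1.14  1.21]
delta [ 0.0029  0.0356 -0.2944] turn 0.0679
```

move_arm(steps="0 0.001 -0.008 0 255; 0 0.003 -0.025 0.01 255; 0 0.006 -0.05 0.02 255; 0 0.01 -0.085 0.03 255; 0 0.014 -0.12 0.04 255; 0 0.018 -0.155 0.05 255; 0 0.022 -0.19 0.06 255; 0 0.026 -0.225 0.068 255; 0 0.03 -0.255 0.068 255; 0 0.033 -0.28 0.068 255")

```text
clock: 14.45
position: [0.5378, -0.0452, 0.2407]
ee_rot: [-1.239, 1.192, 1.241]
force: [-0.2, 0.2, 0.3]
width: 0.486
```

move_arm(steps="0 0.001 -0.01 0 255; 0 0.0015 -0.014 0 255; 0 0.0015 -0.014 0 255; 0 0.0015 -0.014 0 255; 0 0.0015 -0.014 0 255; 0 0.0015 -0.014 0 255")

```text
clock: 14.95
position: [0.5391, -0.0528, 0.2417]
ee_rot: [-1.244, 1.186, 1.245]
force: [-0.1, 0.5, -0.8]
width: 0.49
```

```bash
python3 go.py .540 -.0545 .081 92.6;  python3 - <<'E'
from axis import *
axis(.175,.21,.54,-.055); axis(.2,.24,.54,-.055)
cv2.imwrite("pics/s7.png",arm.get_image("scene")["img"])
E
```

```text
t 14.95 pos [ 0.5391 -0.0528  0.2417] yaw 92.74 tilt 0.04 w 0.49 F [-0.1  0.5 -0.8]
joints [-0.18  0.29  0.23  1.77 -0.07  1.09  1.69]
delta [ 0.1607 -0.0009 -0.0018] turn 0.0024
scene 435 axis [ 0.5412 -0.0533] res 0.0005
scene 517 axis [ 0.5412 -0.0534] res 0.0006
```

View pics/s7.png

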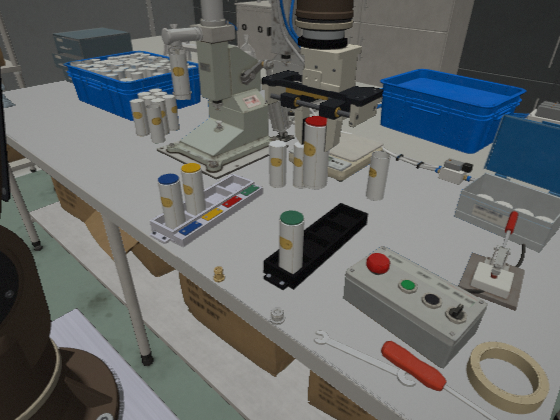

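Green stands in the near pocket at (290,240), and red is held upright above pocket 2. Its axis is (0.541, −0.053), against a target of (0.541, −0.055).

move_arm(steps="0.005 0 -0.0015 0.002 255; 0.02 0 -0.0015 0.002 255; 0.04 0 -0.0015 0.002 255; 0.06 0 -0.0015 0.002 255; 0.08 0 -0.0015 0.002 255; 0.1 0 -0.0015 0.002 255; 0.115 0 -0.0015 0.002 255; 0.122 0 -0.0015 0.002 255; 0.125 0 -0.0015 0.002 255; 0.125 0 -0.0015 0.002 255")

```text
clock: 15.93
position: [0.539, -0.056, 0.1166]
ee_rot: [-1.241, 1.189, 1.242]
force: [0.3, 0.1, -0.2]
width: 0.486
```

```bash
python3 go.py .540 -.0545 .0815 92.6;  python3 - <<'E'
from axis import *
axis(.06,.11,.541,-.0555)
cv2.imwrite("pics/s8.png",arm.get_image("scene")["img"][150:320,220:420].repeat(3,0).repeat(3,1))
E
```

```text
t 15.93 pos [ 0.539  -0.056   0.1166] yaw 92.49 tilt 0.04 w 0.486 F [ 0.3  0.1 -0.2]
joints [-0.15  0.42  0.2   1.92 -0.11  0.81  1.73]
delta [ 0.0351 -0.0011  0.0014] turn -0.002
scene 449 axis [ 0.5412 -0.0564] res 0.0006
```

View pics/s8.png

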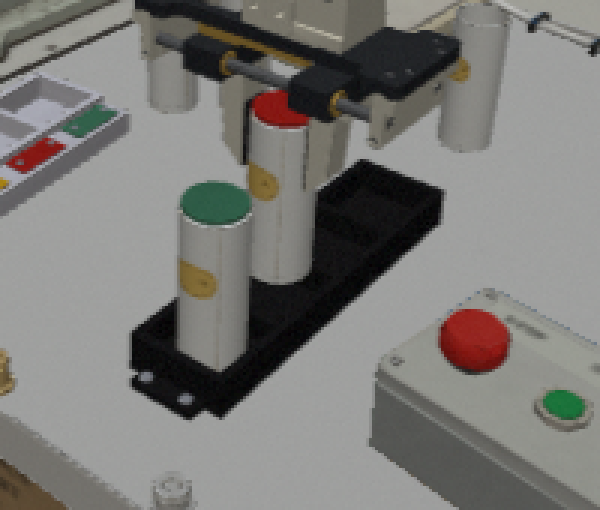

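Red is 1 mm off centre above pocket 2. Lowering and releasing.

move_arm(steps="0.005 0 0.001 0 255; 0.012 0 0.001 0 255; 0.02 0 0.001 0 255; 0.027 0 0.001 0 255; 0.031 0 0.001 0 255; 0.033 0 0.001 0 255; 0.034 0 0.001 0 255; 0.034 0 0.001 0 255; 0.034 0 0.001 0 255; 0.034 0 0.001 0 255")

```text
clock: 16.87
position: [0.5393, -0.055, 0.0832]
ee_rot: [-1.241, 1.188, 1.241]
force: [0.5, -0.7, -0.9]
width: 0.486
```

```bash
python3 go.py .540 -.0545 .082 92.6
```

```text
t 16.87 pos [ 0.5393 -0.055   0.0832] yaw 92.48 tilt 0.04 w 0.486 F [ 0.5 -0.7 -0.9]
joints [-0.14  0.47  0.19  1.95 -0.13  0.74  1.74]
delta [ 0.0012 -0.0007  0.0005] turn -0.002
```

move_arm(steps="0.0007 0 0 0 255; 0.0012 0 0 0 255; 0.0012 0 0 0 255; 0.0012 0 0 0 120; 0.0012 0 0 0 110; 0.0012 0 0 0 90; 0.0012 0 0 0 50; 0.0012 0 0 0 0; 0.0012 0 0 0 0; 0.0012 0 0 0 0")

```text
clock: 17.7
position: [0.5391, -0.055, 0.0817]
ee_rot: [-1.241, 1.188, 1.241]
force: [0.5, 0.6, 0.3]
width: 0.88
```

move_arm(steps="-0.003 0 0 0 0; -0.01 0 0 0 0; -0.025 0 0 0 0; -0.045 0 0 0 0; -0.065 0 0 0 0; -0.09 0 0 0 0; -0.115 0 0 0 0; -0.135 0 0 0 0; -0.15 0 0 0 0; -0.155 0 0 0 0")

```text
clock: 18.53
position: [0.5402, -0.0551, 0.2399]
ee_rot: [-1.243, 1.185, 1.238]
force: [1.1, -0.4, -0.1]
width: 0.999
```

```bash
python3 go.py .472 .2342 .24 96.5; python3 - <<'E'
from axis import *
axis(.05,.11,.541,-.0555)
E
```

```text
t 18.53 pos [ 0.5402 -0.0551  0.2399] yaw 92.48 tilt 0.26 w 0.999 F [ 1.1 -0.4 -0.1]
joints [-0.18  0.29  0.23  1.77 -0.07  1.09  1.69]
delta [-0.0003  0.0557  0.292 ] turn -0.0702
scene 521 axis [ 0.5415 -0.0555] res 0.0006
```

move_arm(steps="0 0.002 0.01 0 0; 0 0.007 0.035 -0.01 0; 0 0.013 0.07 -0.02 0; 0 0.02 0.105 -0.03 0; 0 0.026 0.14 -0.04 0; 0 0.033 0.175 -0.05 0; 0 0.04 0.21 -0.06 0; 0 0.046 0.245 -0.07 0; 0 0.052 0.275 -0.07 0; 0 0.0545 0.292 -0.07 0")

```text
clock: 19.42
position: [0.4688, 0.2389, 0.2352]
ee_rot: [-1.294, 1.153, 1.298]
force: [0.9, -0.0, 0.4]
width: 1.004
```

move_arm(steps="0 0 0 0 0; 0 0 0 0 0; 0 0 0 0 0; 0 0 0 0 0; 0 0 0 0 0; 0 0 0 0 0")

```text
clock: 19.92
position: [0.4722, 0.2334, 0.2367]
ee_rot: [-1.291, 1.154, 1.291]
force: [0.7, 0.5, -0.2]
width: 1.002
```

```bash
python3 go.py .472 .2342 .081 96.5; python3 - <<'E'
from meas import *
d=arm.get_image("wrist")
cv2.imwrite("pics/w9.png",d["img"])
for c in R:
    for b in blobs(d,c,0,1,(190,0,330,240)):
        h=0.130 if b[3]>.08 else .026
        print(c,b[1],b[2].round(1),"z",b[3].round(4),"ray",ray_plane(d,*b[2],h).round(4))
E
```

```text
t 19.92 pos [0.4722 0.2334 0.2367] yaw 96.4 tilt 0.01 w 1.002 F [ 0.7  0.5 -0.2]
joints [-0.61  0.27  0.07  1.8  -0.02  1.08  1.14]
delta [1.557e-01 1.000e-04 8.000e-04] turn -0.0018
red 354 [230.  229.8] z 0.0256 ray [0.5342 0.1906 0.026 ]
yellow 845 [228. 181.] z 0.0256 ray [0.4788 0.1842 0.026 ]
yellow 74 [273.7 168.7] z 0.0838 ray [0.4441 0.2301 0.13  ]
yellow 2134 [275.2 203.8] z 0.1296 ray [0.4718 0.2343 0.13  ]
blue 949 [225.7 116.8] z 0.0256 ray [0.4119 0.1766 0.026 ]
blue 2533 [274.9 120.6] z 0.1296 ray [0.4082 0.227  0.13  ]
```

View pics/w9.png

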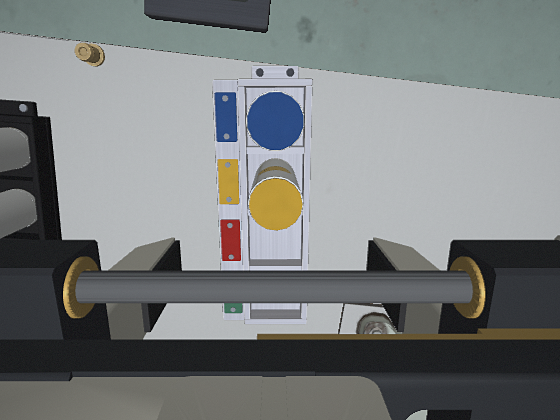

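The yellow cap at (275,204) is centred between the jaws. Descending and gripping.

move_arm(steps="0.01 0 0.0005 0 0; 0.03 0 0.0005 0 0; 0.05 0 0.0005 0 0; 0.075 0 0.0005 0 0; 0.1 0 0.0005 0 0; 0.125 0 0.0005 0 0; 0.143 0 0.0005 0 0; 0.152 0 0.0005 0 0; 0.155 0 0.0005 0 0; 0.155 0 0.0005 0 0")

```text
clock: 20.8
position: [0.4717, 0.2347, 0.0813]
ee_rot: [-1.292, 1.154, 1.293]
force: [0.2, -0.0, -0.9]
width: 0.998
```

move_arm(steps="0 0 0 0 80; 0 0 0 0 110; 0 0 0 0 130; 0 0 0 0 255; 0 0 0 0 255; 0 0 0 0 255; 0 0 0 0 255; 0 0 0 0 255")

```text
clock: 21.47
position: [0.4719, 0.2349, 0.0818]
ee_rot: [-1.292, 1.153, 1.292]
force: [0.3, 0.1, 0.6]
width: 0.487
```

move_arm(steps="-0.005 0 0 0 255; -0.015 0 0 0 255; -0.03 0 0 0 255; -0.05 0 0 0 255; -0.07 0 0 0 255; -0.095 0 0 0 255; -0.12 0 0 0 255; -0.14 0 0 0 255; -0.155 0 0 0 255; -0.16 0 0 0 255")

```text
clock: 22.3
position: [0.4729, 0.2354, 0.2452]
ee_rot: [-1.292, 1.149, 1.29]
force: [-0.0, -0.4, -1.0]
width: 0.485
```

```bash
python3 go.py .608 -.0515 .242 92.6
```

```text
t 22.3 pos [0.4729 0.2354 0.2452] yaw 96.49 tilt 0.26 w 0.485 F [-0.  -0.4 -1. ]
joints [-0.62  0.26  0.07  1.79 -0.02  1.09  1.14]
delta [ 0.003  -0.1018 -0.3004] turn 0.068
```

move_arm(steps="0 -0.003 -0.008 0 255; 0 -0.009 -0.025 0.01 255; 0 -0.017 -0.05 0.02 255; 0 -0.029 -0.085 0.03 255; 0 -0.041 -0.12 0.04 255; 0 -0.053 -0.155 0.05 255; 0 -0.065 -0.19 0.06 255; 0 -0.077 -0.225 0.068 255; 0 -0.087 -0.255 0.068 255; 0 -0.096 -0.281 0.068 255")

```text
clock: 23.13
position: [0.5989, -0.0372, 0.2404]
ee_rot: [-1.241, 1.191, 1.242]
force: [1.0, 0.1, -0.2]
width: 0.484
```

move_arm(steps="0 -0.005 -0.012 0 255; 0 -0.007 -0.02 0 255; 0 -0.007 -0.02 0 255; 0 -0.007 -0.02 0 255; 0 -0.007 -0.02 0 255; 0 -0.007 -0.02 0 255; 0 -0.007 -0.02 0 255")

```text
clock: 23.72
position: [0.6067, -0.0516, 0.2419]
ee_rot: [-1.244, 1.186, 1.244]
force: [0.1, 0.4, -0.4]
width: 0.49
```

```bash
python3 go.py .608 -.0515 .081 92.6;  python3 - <<'E'
from axis import *
axis(.175,.21,.608,-.052); axis(.2,.24,.608,-.052)
cv2.imwrite("pics/s10.png",arm.get_image("scene")["img"])
E
```

```text
t 23.72 pos [ 0.6067 -0.0516  0.2419] yaw 92.72 tilt 0.03 w 0.49 F [ 0.1  0.4 -0.4]
joints [-0.16  0.4   0.22  1.61 -0.09  1.15  1.7 ]
delta [ 1.609e-01 -1.200e-03 -1.000e-04] turn 0.0021
scene 392 axis [ 0.6089 -0.0519] res 0.0006
scene 476 axis [ 0.609  -0.0522] res 0.0006
```

View pics/s10.png

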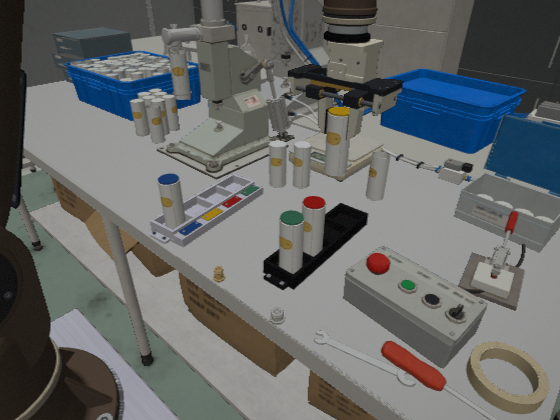

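Green and red stand in pockets 1 and 2, and yellow is held upright over pocket 3. Its axis is (0.609, −0.052), right on target. Lowering.

move_arm(steps="0.005 0 0.0005 0.002 255; 0.02 0 0.0005 0.002 255; 0.04 0 0.0005 0.002 255; 0.06 0 0.0005 0.002 255; 0.08 0 0.0005 0.002 255; 0.1 0 0.0005 0.002 255; 0.115 0 0.0005 0.002 255; 0.122 0 0.0005 0.002 255; 0.125 0 0.0005 0.002 255; 0.125 0 0.0005 0.002 255")

```text
clock: 24.7
position: [0.6068, -0.0525, 0.1164]
ee_rot: [-1.241, 1.189, 1.242]
force: [-0.5, 1.1, 0.0]
width: 0.485
```

```bash
python3 go.py .608 -.0515 .082 92.6;  python3 - <<'E'
from axis import *
axis(.08,.115,.609,-.052)
cv2.imwrite("pics/s11.png",arm.get_image("scene")["img"][150:320,220:420].repeat(3,0).repeat(3,1))
E
```

```text
t 24.7 pos [ 0.6068 -0.0525  0.1164] yaw 92.49 tilt 0.04 w 0.485 F [-0.5  1.1  0. ]
joints [-0.13  0.52  0.19  1.75 -0.12  0.88  1.73]
delta [ 0.0344 -0.0013  0.001 ] turn -0.0019
scene 256 axis [ 0.6087 -0.0527] res 0.0006
```

View pics/s11.png

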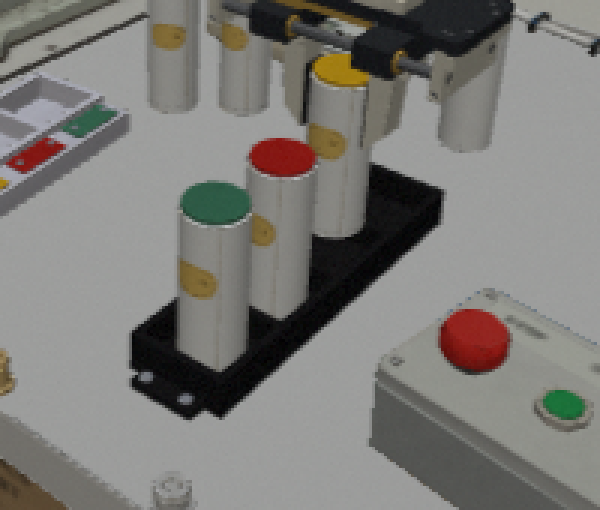

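Yellow is centred above pocket 3. Lowering 35 mm, then releasing and retreating.

move_arm(steps="0.005 0 0 0 255; 0.012 0 0 0 255; 0.02 0 0 0 255; 0.027 0 0 0 255; 0.031 0 0 0 255; 0.033 0 0 0 255; 0.034 0 0 0 255; 0.035 0 0 0 255; 0.035 0 0 0 255; 0.035 0 0 0 255")

```text
clock: 25.63
position: [0.6072, -0.0526, 0.082]
ee_rot: [-1.241, 1.188, 1.241]
force: [0.0, -0.1, -0.5]
width: 0.487
```

move_arm(steps="0 0 0 0 255; 0 0 0 0 120; 0 0 0 0 110; 0 0 0 0 90; 0 0 0 0 50; 0 0 0 0 0; 0 0 0 0 0; 0 0 0 0 0")

```text
clock: 26.3
position: [0.607, -0.0526, 0.0817]
ee_rot: [-1.241, 1.188, 1.241]
force: [0.4, -0.3, 0.6]
width: 0.882
```

move_arm(steps="-0.003 0 0 0 0; -0.01 0 0 0 0; -0.025 0 0 0 0; -0.045 0 0 0 0; -0.065 0 0 0 0; -0.09 0 0 0 0; -0.115 0 0 0 0; -0.135 0 0 0 0; -0.15 0 0 0 0; -0.155 0 0 0 0")

```text
clock: 27.13
position: [0.6082, -0.0528, 0.2402]
ee_rot: [-1.243, 1.185, 1.238]
force: [0.8, 0.3, 0.1]
width: 1.0
```

```bash
python3 go.py .408 .227 .24 96.5; python3 - <<'E'
from axis import *
axis(.07,.11,.609,-.052)
E
```

```text
t 27.13 pos [ 0.6082 -0.0528  0.2402] yaw 92.48 tilt 0.27 w 1.0 F [0.8 0.3 0.1]
joints [-0.16  0.4   0.22  1.61 -0.09  1.14  1.7 ]
delta [-0.0007  0.1879  0.2882] turn -0.0702
scene 294 axis [ 0.6092 -0.0529] res 0.0007
```

move_arm(steps="0 0.007 0.01 0 0; 0 0.022 0.034 -0.01 0; 0 0.043 0.066 -0.02 0; 0 0.065 0.1 -0.03 0; 0 0.087 0.134 -0.04 0; 0 0.109 0.168 -0.05 0; 0 0.131 0.202 -0.06 0; 0 0.153 0.236 -0.07 0; 0 0.173 0.267 -0.07 0; 0 0.187 0.288 -0.07 0")

```text
clock: 28.02
position: [0.4035, 0.2298, 0.2355]
ee_rot: [-1.294, 1.153, 1.297]
force: [0.0, 0.2, 0.1]
width: 0.997
```

move_arm(steps="0 0 0 0 0; 0 0 0 0 0; 0 0 0 0 0; 0 0 0 0 0; 0 0 0 0 0; 0 0 0 0 0; 0 0 0 0 0")

```text
clock: 28.6
position: [0.4079, 0.2264, 0.2366]
ee_rot: [-1.291, 1.154, 1.291]
force: [0.4, 0.1, -0.7]
width: 1.002
```

```bash
python3 go.py .408 .227 .081 96.5; python3 - <<'E'
from meas import *
d=arm.get_image("wrist")
cv2.imwrite("pics/w12.png",d["img"])
for c in ["blue"]:
    for b in blobs(d,c,0,1,(190,0,330,240)):
        h=0.130 if b[3]>.08 else .026
        print(c,b[1],b[2].round(1),"z",b[3].round(4),"ray",ray_plane(d,*b[2],h).round(4))
E
```

```text
t 28.6 pos [0.4079 0.2264 0.2366] yaw 96.42 tilt 0.01 w 1.002 F [ 0.4  0.1 -0.7]
joints [-0.65  0.17  0.03  1.93 -0.01  1.04  1.07]
delta [ 1.556e-01 -1.000e-04  6.000e-04] turn -0.0014
blue 833 [227.7 177.9] z 0.0256 ray [0.4112 0.1765 0.026 ]
blue 2120 [274.6 203.9] z 0.1296 ray [0.4076 0.2268 0.13  ]
```

View pics/w12.png

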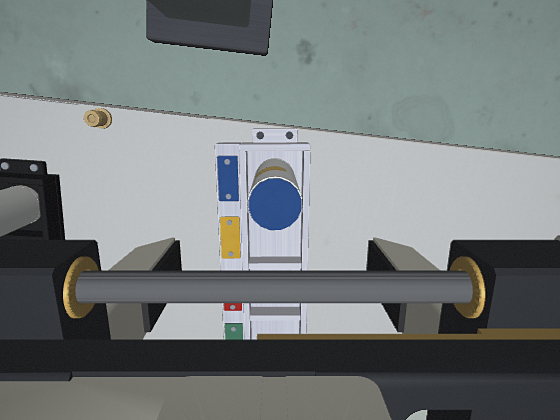

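The blue cap at (275,204) is centred between the jaws. Descending and gripping.

move_arm(steps="0.01 0 0.0005 0 0; 0.03 0 0.0005 0 0; 0.05 0 0.0005 0 0; 0.075 0 0.0005 0 0; 0.1 0 0.0005 0 0; 0.125 0 0.0005 0 0; 0.143 0 0.0005 0 0; 0.152 0 0.0005 0 0; 0.155 0 0.0005 0 0; 0.155 0 0.0005 0 0")

```text
clock: 29.48
position: [0.4073, 0.2273, 0.0813]
ee_rot: [-1.292, 1.155, 1.293]
force: [-0.1, -0.7, 0.6]
width: 1.002
```

move_arm(steps="0 0 0 0 80; 0 0 0 0 110; 0 0 0 0 130; 0 0 0 0 255; 0 0 0 0 255; 0 0 0 0 255; 0 0 0 0 255; 0 0 0 0 255")

```text
clock: 30.15
position: [0.4076, 0.2275, 0.0818]
ee_rot: [-1.292, 1.153, 1.292]
force: [-0.4, -0.2, -0.3]
width: 0.483
```

move_arm(steps="-0.005 0 0 0 255; -0.015 0 0 0 255; -0.03 0 0 0 255; -0.05 0 0 0 255; -0.07 0 0 0 255; -0.095 0 0 0 255; -0.12 0 0 0 255; -0.14 0 0 0 255; -0.155 0 0 0 255; -0.16 0 0 0 255")

```text
clock: 30.98
position: [0.4084, 0.228, 0.2443]
ee_rot: [-1.292, 1.15, 1.291]
force: [0.0, 0.1, -0.7]
width: 0.486
```

```bash
python3 go.py .6755 -.0485 .242 92.6
```

```text
t 30.98 pos [0.4084 0.228  0.2443] yaw 96.49 tilt 0.21 w 0.486 F [ 0.   0.1 -0.7]
joints [-0.65  0.16  0.03  1.92 -0.01  1.06  1.07]
delta [ 0.0025 -0.2342 -0.3049] turn 0.0679
```

move_arm(steps="0 -0.007 -0.009 0 255; 0 -0.022 -0.028 0.01 255; 0 -0.042 -0.055 0.02 255; 0 -0.066 -0.086 0.03 255; 0 -0.091 -0.118 0.04 255; 0 -0.116 -0.15 0.05 255; 0 -0.141 -0.182 0.06 255; 0 -0.166 -0.215 0.068 255; 0 -0.19 -0.247 0.068 255; 0 -0.21 -0.273 0.068 255")

```text
clock: 31.82
position: [0.6482, -0.023, 0.2407]
ee_rot: [-1.242, 1.19, 1.242]
force: [0.5, 0.4, -0.8]
width: 0.491
```

```bash
python3 go.py .6755 -.0485 .242 92.6
```

```text
t 31.82 pos [ 0.6482 -0.023   0.2407] yaw 92.51 tilt 0.09 w 0.491 F [ 0.5  0.4 -0.8]
joints [-0.19  0.47  0.22  1.5  -0.1   1.19  1.66]
delta [-0.0013 -0.0262 -0.0266] turn -0.0015
```

move_arm(steps="0 -0.014 -0.017 0 255; 0 -0.022 -0.026 0 255; 0 -0.025 -0.03 0 255; 0 -0.025 -0.03 0 255; 0 -0.025 -0.03 0 255; 0 -0.025 -0.03 0 255; 0 -0.025 -0.03 0 255; 0 -0.025 -0.03 0 255")

```text
clock: 32.48
position: [0.6731, -0.0477, 0.242]
ee_rot: [-1.243, 1.186, 1.244]
force: [0.2, -0.2, -0.2]
width: 0.487
```

```bash
python3 go.py .6755 -.0485 .082 92.6;  python3 - <<'E'
from axis import *
axis(.175,.21,.6768,-.049); axis(.2,.24,.6768,-.049)
cv2.imwrite("pics/s13.png",arm.get_image("scene")["img"])
E
```

```text
t 32.48 pos [ 0.6731 -0.0477  0.242 ] yaw 92.68 tilt 0.03 w 0.487 F [ 0.2 -0.2 -0.2]
joints [-0.15  0.51  0.22  1.43 -0.11  1.22  1.7 ]
delta [ 0.16   -0.0023 -0.001 ] turn 0.0014
scene 357 axis [ 0.6753 -0.0482] res 0.0006
scene 434 axis [ 0.6754 -0.0485] res 0.0006
```

View pics/s13.png

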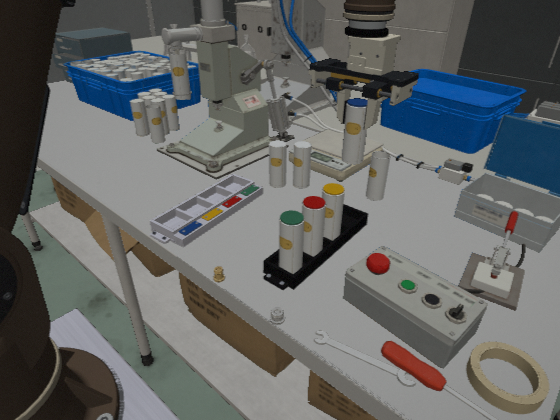

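Green, red and yellow stand in pockets 1–3, and blue is held upright over pocket 4. Its axis (0.6753, −0.0483) is 1.5 mm short of the target (0.6768, −0.049).

move_arm(steps="0.005 -0.0015 0.0005 0.001 255; 0.02 -0.0015 0.0005 0.001 255; 0.04 -0.0015 0.0005 0.001 255; 0.06 -0.0015 0.0005 0.001 255; 0.08 -0.0015 0.0005 0.001 255; 0.1 -0.0015 0.0005 0.001 255; 0.115 -0.0015 0.0005 0.001 255; 0.122 -0.0015 0.0005 0.001 255; 0.125 -0.0015 0.0005 0.001 255; 0.125 -0.0015 0.0005 0.001 255")

```text
clock: 33.47
position: [0.6748, -0.0482, 0.1163]
ee_rot: [-1.242, 1.188, 1.242]
force: [-0.8, 0.2, -1.0]
width: 0.492
```

```bash
python3 go.py .6755 -.0485 .082 92.6;  python3 - <<'E'
from axis import *
axis(.08,.115,.6768,-.049)
cv2.imwrite("pics/s14.png",arm.get_image("scene")["img"][130:300,220:420].repeat(3,0).repeat(3,1))
E
```

```text
t 33.47 pos [ 0.6748 -0.0482  0.1163] yaw 92.54 tilt 0.04 w 0.492 F [-0.8  0.2 -1. ]
joints [-0.13  0.62  0.2   1.57 -0.14  0.97  1.72]
delta [ 0.0343 -0.0007 -0.0003] turn -0.001
scene 210 axis [ 0.6769 -0.0488] res 0.0007
```

View pics/s14.png

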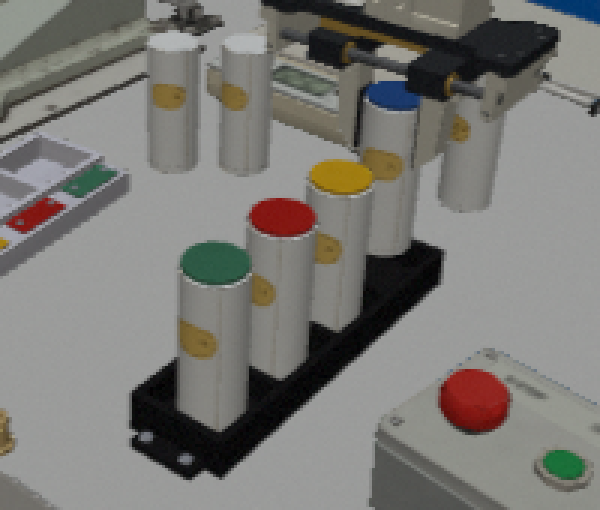

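Blue is centred over pocket 4. Lowering, releasing and retreating.

move_arm(steps="0.005 0 0 0 255; 0.012 0 0 0 255; 0.02 0 0 0 255; 0.027 0 0 0 255; 0.031 0 0 0 255; 0.033 0 0 0 255; 0.034 0 0 0 255; 0.035 0 0 0 255; 0.035 0 0 0 255; 0.035 0 0 0 255")

```text
clock: 34.4
position: [0.6751, -0.0483, 0.082]
ee_rot: [-1.242, 1.187, 1.241]
force: [1.2, -0.7, -0.3]
width: 0.489
```

move_arm(steps="0 0 0 0 255; 0 0 0 0 120; 0 0 0 0 110; 0 0 0 0 90; 0 0 0 0 50; 0 0 0 0 0; 0 0 0 0 0; 0 0 0 0 0")

```text
clock: 35.07
position: [0.6749, -0.0482, 0.0817]
ee_rot: [-1.242, 1.188, 1.242]
force: [0.7, -0.6, 0.3]
width: 0.879
```

move_arm(steps="-0.003 0 0 0 0; -0.01 0 0 0 0; -0.025 0 0 0 0; -0.045 0 0 0 0; -0.065 0 0 0 0; -0.09 0 0 0 0; -0.115 0 0 0 0; -0.135 0 0 0 0; -0.15 0 0 0 0; -0.155 0 0 0 0")

```text
clock: 35.9
position: [0.6762, -0.0485, 0.2405]
ee_rot: [-1.244, 1.184, 1.238]
force: [1.0, -0.5, -0.0]
width: 1.005
```

move_arm(steps="0 0 0.01 0 0; 0 0.005 0.03 0 0; 0 0.012 0.055 0 0; 0 0.02 0.085 0 0; 0 0.03 0.115 0 0; 0 0.04 0.145 0 0; 0 0.05 0.175 0 0; 0 0.06 0.2 0 0; 0 0.065 0.22 0 0; 0 0.065 0.23 0 0")

```text
clock: 36.73
position: [0.5972, 0.1832, 0.2354]
ee_rot: [-1.243, 1.187, 1.248]
force: [0.2, 1.3, 0.4]
width: 1.001
```

move_arm(steps="0 0.005 0.02 0 0; 0 0.01 0.04 0 0; 0 0.01 0.05 0 0; 0 0.01 0.05 0 0; 0 0.01 0.05 0 0; 0 0.01 0.05 0 0; 0 0.01 0.05 0 0")

```text
clock: 37.32
position: [0.5882, 0.2262, 0.2366]
ee_rot: [-1.241, 1.19, 1.24]
force: [0.1, -0.1, -0.3]
width: 1.001
```

```bash
python3 go.py .6 .2 .24 92.6;  python3 - <<'E'
from axis import *
from meas import *
t=arm.get_image("top"); s=arm.get_image("scene")
cv2.imwrite("pics/s15.png",s["img"]);cv2.imwrite("pics/t15.png",t["img"])
th=.045
for n,d,roi,c in (("top",t,(290,120,400,310),(.574,-.052)),("scene",s,(260,170,360,260),(.5749,-.0536))):
  for col in R:
    for b in blobs(d,col,0,1,roi):
        if b[3]<.1: continue
        p=ray_plane(d,*b[2],.13); e=p[:2]-c
        print(n,col,b[1],"z",b[3].round(4),"rack xy",(e@np.array([[np.cos(th),-np.sin(th)],[np.sin(th),np.cos(th)]])).round(4))
for c in ((.4727,-.058),(.541,-.0555),(.609,-.0525),(.6769,-.049)): 
    axis(.085,.115,*c); axis(.06,.085,*c)
E
```

```text
t 37.32 pos [0.5882 0.2262 0.2366] yaw 92.41 tilt 0.06 w 1.001 F [ 0.1 -0.1 -0.3]
joints [-0.56  0.44  0.16  1.55 -0.07  1.16  1.23]
delta [-0.0034 -0.0107 -0.0266] turn -0.0034
top red 549 z 0.1297 rack xy [-0.0346 -0.0016]
top yellow 517 z 0.1296 rack xy [ 0.033  -0.0021]
top green 134 z 0.1298 rack xy [-0.0971  0.0043]
top green 105 z 0.1298 rack xy [-0.1105 -0.006 ]
top blue 444 z 0.1297 rack xy [ 0.1003 -0.0009]
scene red 228 z 0.1297 rack xy [-0.038  -0.0027]
scene yellow 198 z 0.1296 rack xy [ 0.0296 -0.0031]
scene green 235 z 0.1298 rack xy [-0.1061 -0.0019]
scene blue 154 z 0.1299 rack xy [ 0.0971 -0.0021]
scene 326 axis [ 0.4728 -0.0581] res 0.0005
scene 249 axis [ 0.4728 -0.0582] res 0.0005
scene 279 axis [ 0.5415 -0.0556] res 0.0006
scene 209 axis [ 0.5415 -0.0555] res 0.0005
scene 242 axis [ 0.6093 -0.0529] res 0.0006
scene 170 axis [ 0.609  -0.0528] res 0.0008
scene 192 axis [ 0.6774 -0.0488] res 0.0007
scene 140 axis [ 0.6769 -0.0488] res 0.0007
```

View pics/s15.png

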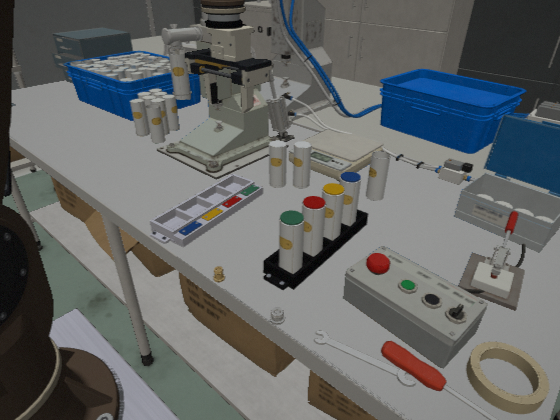

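View pics/t15.png

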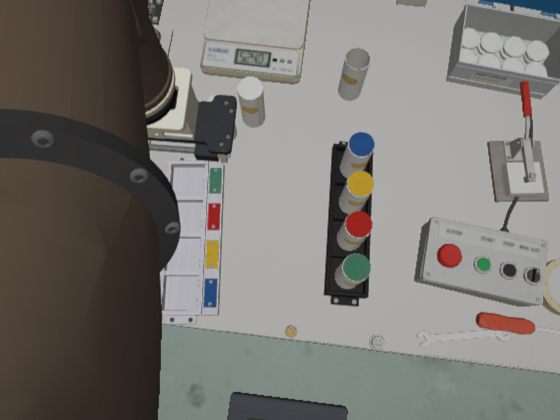

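All four tubes are in the mirrored pockets, near to far green, red, yellow, blue. They are upright with cap tops at 0.130 m, and the gripper is clear of everything. Handing in.

```bash
python3 - <<'E'
from cell import arm
print(arm.sign_off())
E
```

```text
the job is handed in; nothing more can be done
None
```

All four tubes are in the test rack in reverse order: near to far green, red, yellow, blue. In the line rack the tags run blue, yellow, red, green. I handed the job in at about 37 s of the 120 s; the sign-off gives no verdict.

- **Position:** In the top view the red, yellow and blue caps, and in the scene view the fitted axes of all four tubes, lie within about 2 mm of the pocket centres. The limit is 13 mm.
- **Height and tilt:** Cap tops measured 0.130 m in both views, which matches tubes standing on the pocket floors. The fitted axes showed no tilt beyond noise.
- **Forces and clearance:** Forces reported after each move stayed under about 3 N. At hand-in the gripper was open and clear of everything, at about 0.24 m height.
- **Disagreements between checks:**
  - Scene-view cap centres sat 3–5 mm nearer the robot than the pocket centres, because the colour blobs there are small and seen at a slant; the depth fits do not show this shift.
  - The two cameras disagree by 1–2 mm on where the test rack is.
  - In the top view the green cap's colour blob split in two, so I did not use that reading on its own.
- **Green's first grasp:** I measured before the arm had settled, so the jaws were about 5 mm off. They nudged the tube a few mm inside its pocket without tipping it. I waited for the arm to settle before the later grasps.

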